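Scrape spilled jar lids off a hand shovel into the square tub

TASK

Two spilled jar lids have been gathered on the flat hand shovel. Carry it, lids and all, by its handle to the square tub, press the front of the blade down on the tub's rim and tip it there so that both lids slide off into the tub, keeping the blade pressed on the rim until both are in. Then lay the empty shovel flat on the bench again and let it go.

Things in the scene. Friction and masses are not known exactly. Their poses are not given: they have to be found in the camera images.
- shovel_grip (a point): Flat steel hand shovel with black bar handle, 0.22 kg, lying flat on the bench. Point: centre of the handle's grip, 45 mm above the blade's underside. x runs along the handle towards the blade's front edge, z up. Handle 24 mm wide (y), 24 mm high, from 55 mm behind the point to 50 mm ahead, 33 mm clear of the bench. The blade's back wall, 28 mm high, is 60 mm ahead.
- shovel_edge (a point): Middle of the shovel's straight open front edge, on the blade's underside: 190 mm ahead of the grip point and 45 mm below it; same axes. Blade flat, 130 mm long, 136 mm wide, 3 mm thick; side walls 19 mm high stop 35 mm short of the edge. Lids start to slide when the blade slopes 10 to 18 degrees down to the front; 35 degrees clears it quickly.
- tub_rim (a point): Square grey plastic tub, 180 x 180 mm outside, 80 mm high, walls 5 mm, open on top, fixed to the bench (may be pressed on). Point: centre of its mouth, level with the rim; x and y square to its walls, z up; all sides alike. The round grey tub of like size is a bystander; either may be left or right of the shovel.
- lid_a_mid (a point): One of two like white round plastic jar lids, 44 mm across and 17 mm high, 25 g, loose, lying flat side by side on the shovel's blade; the point is its centre, z its axis.
- lid_b_mid (a point): The other white lid, the same; the point is its centre.
Not all that is in view belongs to the job. What is shaped like the part that bears lid_b_mid but purple is not meant.

How it is judged (in metres and radians):
On the way, in this order (a step that is already met when the one before it is completed fails the run):
1. the blade is pressed on the square tub's rim with both lids still on it (contact force between shovel and tub above 0.5 N and x of lid_a_mid in the frame of shovel_grip between 0.06 and 0.19 m and z of lid_a_mid in the frame of shovel_grip between -0.05 and -0.02 m and x of lid_b_mid in the frame of shovel_grip between 0.06 and 0.19 m and z of lid_b_mid in the frame of shovel_grip between -0.05 and -0.02 m), for 0.1 s.
2. both lids are in the tub while the blade is still pressed on its rim (contact force between shovel and tub above 0.5 N and horizontal distance between each of lid_a_mid, lid_b_mid and tub_rim below 0.11 m and height (world z) of each of lid_a_mid, lid_b_mid below 0.06 m), for 0.1 s.
At the end, for the whole second after the job is handed in: Both lids lie inside the square tub (their centres below 60 mm above the bench); the shovel lies flat on the bench (within about 8 degrees, handle centre within 11 mm of its lying height), and all is released and at rest (x of lid_a_mid in the frame of tub_rim between -0.085 and 0.085 m and y of lid_a_mid in the frame of tub_rim between -0.085 and 0.085 m and height (world z) of each of lid_a_mid, lid_b_mid below 0.06 m and x of lid_b_mid in the frame of tub_rim between -0.085 and 0.085 m and y of lid_b_mid in the frame of tub_rim between -0.085 and 0.085 m and angle between shovel_grip's own z axis and vertical below 0.15 rad and height (world z) of shovel_grip below 0.056 m and linear speed of shovel below 0.03 m/s and linear speed of each of lid_a, lid_b below 0.05 m/s); the robot touches nothing.
It also fails if it takes over 58 s, if anything falls off the work surface, if the arm or the gripper's body presses on something with over 40 N, if the wrist force passes 120 N, or if a joint passes its speed limit or range.

ROBOT

A 7-joint arm with a two-finger parallel gripper is mounted at the origin on the work surface. World frame = base frame: x ahead of the robot, y to its left, z up, the work surface at z = 0. Lengths are in mm, angles in degrees, forces in N, time in s.
With the tool pointing down it reaches from about 425 to 925 mm from the base axis. Payload 6.8 kg.
Tool frame: the origin (TCP) lies at the very end of the fingers, on their centre line; the grasp point (between the pads) lies 19 mm behind it (arm.grasp_offset is the distance from the TCP to the grasp point, in mm); z points along the fingers, y is the line along which they close (so a half turn about z gives the same grasp; the last joint's range is limited). The gripper opens to 85 mm and grips with 20 to 120 N. Pads are 22 mm wide; open, the fingers measure 114 mm over their backs; the gripper's body (76 mm by 85 mm) begins 54 mm behind the grasp point. The pads swing forward as they close: fully open they stand 13 mm farther back than shut.
Start: joints at [59.811, 27.33, 1.283, 89.118, -0.659, 63.558, -4.761], TCP at [274.51, -616.679, 196.608] pointing down, gripper open.
Joint ranges: [-169.35, 169.35], [-19.33, 120.38], [-80.79, 83.38], [13.8, 139.57], [-78.32, 258.32], [9.67, 109.79], [-169.56, 169.56]. Speed limits (degrees/s): [136.94, 136.94, 180, 180, 180, 180, 180].

INTERFACE

Orientations are given as [roll, pitch, yaw] about the fixed x, y, z axes, in that order (R = Rz(yaw) Ry(pitch) Rx(roll)).
In Python, from workcell import arm, camera, get_calibration, order gives the robot as it stands. The module is installed in compiled form; this text tells all that it offers.
- The arm moves only by the tool carry_out, never from a script. Its argument "motion" is a list of rows, each a list of 5 numbers: the closure, from -1 (fully open) to 1 (shut), then the shift along the tool's x, y, z in cm, then the turn about the tool's z in rad. In form: [[grip, tx, ty, tz, roll], ...]. A call has 1 to 5 rows; each row is the pose to reach, as a shift and turn from the pose commanded when the call began, along the tool's axes at that moment; what a row does not reach only later rows make up. A row lasts 1/8 s, in which the tool goes at most 62.5 mm and 10.7 degrees, less where a joint would pass 70% of its speed; a pose out of reach is approached as far as the arm can. A call with a gripper value outside its range is refused whole. The fingers move at their own pace and stop on an object; "squeeze" is the grip in N (left out, the last holds). Time passes only in rows, so rows that repeat a pose let the fingers close. It gives the time, the measured TCP pose, the force, the opening and the grip force at its end, in the units of the state.
- arm.get_state(): the state, without advancing time (a new reading comes with each control period).
- camera(name): name is "side" or "top"; returns (picture, depth): 384x512x3 uint8, blue, green, red; 384x512 float32, mm along the optical axis (not along the pixel's ray), 0 where there is no reading.
- get_calibration(name): a dict with "fx", "fy", "cx", "cy" (pixels), "distortion" ([k1, k2, p1, p2, k3] as OpenCV has them; the pictures are not rectified), "world_to_cam" (4x4, takes a point from world to camera coordinates). Camera axes: x right, y down, z forward; pixel columns grow to the right and rows downward; lengths in mm; the calibration is good to about 2 mm. A picture is of the moment at which its call begins. get_calibration takes no time and is no camera call.
- order.job_done(): hands the job in; it is judged then, once.
The state is a dict: "time_s": time; "q": joint angles; "joint_vel": joint speeds; "tau": joint torques, N m; "eef_pos": TCP position; "tool_rot": TCP orientation; "ft_force": force on the tool from outside, world axes, zero at the start; "ft_torque": the same for the moment, N m; "grip_width": finger opening in mm; "grip_force": force on a finger pad.
Only numpy, scipy, OpenCV 4.12 (cv2) and the standard library are available. Lean on these libraries where they do the work, as an engineer would, in place of code of your own. Each camera call takes 0.05 s, during which the arm holds its last target. There are 200 camera calls.

## Working session

There is one attempt and no reset: what is moved stays moved. The work goes in short steps, Python scripts to look and compute and a tool call to move; the robot and the scene stay as the last step left them, time stands still between calls to the robot, and variables do not carry over. Pictures are saved under pics/ and viewed, at most 10 in all, crops included, and the job is handed in when it is done.

Besides the shell and the picture viewer there is one more tool, called after "Request:" as name(argument=value, ...), one argument or row to a line, values as JSON. carry_out: Moves the arm, as the interface text tells. Its arguments: {"type":"object","properties":{"motion":{"type":"array"},"squeeze":{"type":"number"}},"required":["motion"]}

```bash
mkdir -p pics; cat > h.py <<'E'
import numpy as np, cv2
from workcell import arm, camera, get_calibration, order
def cal(n):
    c=get_calibration(n); K=np.array([[c["fx"],0,c["cx"]],[0,c["fy"],c["cy"]],[0,0,1.]])
    return K,np.array(c["distortion"],float),np.array(c["world_to_cam"],float)
def points(n,depth):
    "world xyz of every pixel from depth"
    K,D,T=cal(n); h,w=depth.shape
    uv=np.stack(np.meshgrid(np.arange(w),np.arange(h)),-1).reshape(-1,1,2).astype(float)
    p=cv2.undistortPoints(uv,K,D).reshape(h,w,2)
    P=np.dstack([p,np.ones((h,w))])*depth[...,None]
    return (P-T[:3,3])@T[:3,:3]
def ray(n,uv,z):
    "pixels -> world points on the plane at height z"
    K,D,T=cal(n)
    p=cv2.undistortPoints(np.array(uv,float).reshape(-1,1,2),K,D).reshape(-1,2)
    d=np.c_[p,np.ones(len(p))]@T[:3,:3]; o=-T[:3,:3].T@T[:3,3]
    return o+d*((z-o[2])/d[:,2])[:,None]
E
python3 - <<'E'
from h import *
print({k:np.round(v,2) if k!="" else v for k,v in arm.get_state().items()})
for n in("side","top"):
    im,d=camera(n); np.savez("s_%s.npz"%n,im=im,d=d); cv2.imwrite("pics/%s0.png"%n,im)
    K,D,T=cal(n); print(n,K[0,0],-T[:3,:3].T@T[:3,3],T[2,:3], (d>0).mean())
E
```

```text
{'time_s': np.float64(0.0), 'q': array([59.81, 27.37,  1.28, 89.18, -0.66, 63.56, -4.76]), 'joint_vel': array([ 0.04,  0.08,  0.01, -0.05, -0.02,  0.03, -0.05]), 'tau': array([-0.000e+00, -5.965e+01,  1.610e+00, -2.812e+01,  1.000e-02,
        1.000e-02, -0.000e+00]), 'eef_pos': array([ 274.22, -616.1 ,  195.65]), 'tool_rot': array([-1.799e+02,  1.000e-02,  2.399e+01]), 'ft_force': array([ 0.16, -0.26, -0.48]), 'ft_torque': array([-0.02, -0.04,  0.05]), 'grip_force': np.float64(0.0), 'grip_width': np.float64(85.08)}
side 354.47374426061407 [261.91181618 414.77751223 692.35810435] [ 0.35181118 -0.53071646 -0.77108297] 0.9958750406901041
top 382.6600990316181 [ 424.74215744  -10.82145168 1010.36000397] [ 0.13400275  0.0216018  -0.99074549] 0.9957326253255209
```

View pics/top0.png

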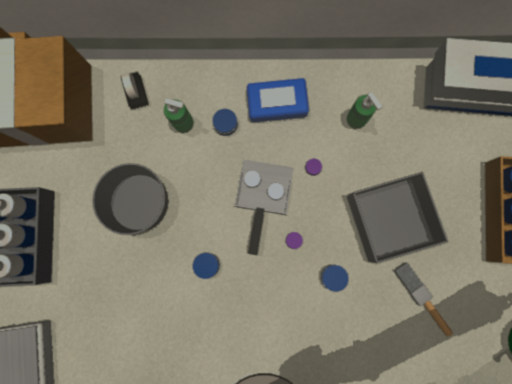

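View pics/side0.png

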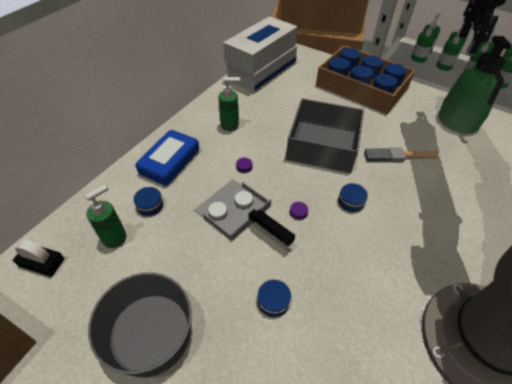

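The top view shows the shovel with its handle at about (257,231), its blade at (264,187) and the white lids at (252,178) and (276,191). The square tub is at (396,217) and the round bystander tub at (131,200). The side view shows the same: handle (272,226), square tub (325,135).

```bash
python3 - <<'E'
from h import *
def rect(m,n,pts,lab):
    for_pts=pts[m]; z=np.median(for_pts[:,2])
    print(n,lab,m.sum(),"z med",z.round(1),"p5/95",np.percentile(for_pts[:,2],[5,95]).round(1))
def blob(m,seed):
    k,l=cv2.connectedComponents(m.astype(np.uint8)); return l==l[seed[1],seed[0]]
for n,hs,lids,tub in(("top",(257,231),[(252,178),(276,191)],(396,217)),("side",(272,226),[(217,211),(243,199)],(325,135))):
    s=np.load("s_%s.npz"%n); im,d=s["im"],s["d"]; P=points(n,d)
    dark=(im.max(2)<45); h=blob(dark,hs); rect(h,n,P,"handle")
    Q=P[h]; t=Q[Q[:,2]>np.percentile(Q[:,2],50)-3]
    (c,wh,a)=cv2.minAreaRect(t[:,:2].astype(np.float32)); print("  top rect",np.round(c,1),np.round(wh,1),round(a,1))
    vals,vec=np.linalg.eigh(np.cov(t[:,:2].T)); print("  axis deg",np.degrees(np.arctan2(*vec[::-1,1])).round(1))
    for l in lids:
        m=blob((im.min(2)>150),l); rect(m,n,P,"lid"); 
        q=P[m]; q=q[q[:,2]>np.median(q[:,2])-4]; c,r=cv2.minEnclosingCircle(q[:,:2].astype(np.float32)); print("  c",np.round(c,1),round(r,1))
    # tub rim: points 68..92 high near the tub
    c0=np.median(P[tub[1]-5:tub[1]+5,tub[0]-5:tub[0]+5].reshape(-1,3),0); print("  tub floor",c0.round(1))
    m=(np.hypot(*(P[...,:2]-c0[:2]).transpose(2,0,1))<150)&(P[...,2]>72)&(P[...,2]<90)
    (c,wh,a)=cv2.minAreaRect(P[m][:,:2].astype(np.float32)); print("  tub rim",m.sum(),np.round(c,1),np.round(wh,1),round(a,1),np.percentile(P[m][:,2],[50,90]).round(1))
    # blade: points within 200 of the handle, 1..8 mm, grey
E
```

```text
top handle 193529 z med 0.1 p5/95 [-643.7  138.3]
  top rect [521.2  34.9] [ 861.1 1379.3] 0.3
  axis deg 90.5
top lid 174 z med 19.8 p5/95 [16.5 22.6]
  c [608.3  37.9] 19.8
top lid 178 z med 19.9 p5/95 [17.1 22.3]
  c [575.  -23.3] 20.2
  tub floor [ 510.  -336.8    4.5]
  tub rim 748 [ 504.6 -323.7] [179.5 180.8] 17.0 [78.8 81.2]
side handle 624 z med 55.4 p5/95 [39.7 57.6]
  top rect [353.8 192.5] [ 87.2 473.1] 32.9
  axis deg 143.4
side lid 202 z med 19.3 p5/95 [17.  21.3]
  c [441.9 218.9] 266.0
side lid 185 z med 19.3 p5/95 [17.3 21.3]
  c [421.5 184.6] 280.1
  tub floor [ 514.8 -361.8    4.4]
  tub rim 573 [ 501.4 -323.6] [181.  184.3] 17.2 [78.2 80.4]
```

```bash
python3 - <<'E'
from h import *
for n in("top","side"):
    s=np.load("s_%s.npz"%n); im,d=s["im"],s["d"]; P=points(n,d)
    near=np.hypot(P[...,0]-470,P[...,1]-0)<110
    m=near&(im.max(2)<60)&(P[...,2]>44)&(P[...,2]<70); q=P[m]
    vals,vec=np.linalg.eigh(np.cov(q[:,:2].T)); ax=vec[:,1]*np.sign(vec[0,1]); 
    u=q[:,:2]@ax; v=q[:,:2]@[-ax[1],ax[0]]
    mid=lambda a:(np.percentile(a,2)+np.percentile(a,98))/2
    c=mid(u)*ax+mid(v)*np.array([-ax[1],ax[0]])
    print(n,"handle",m.sum(),"c",c.round(1),"axis",np.degrees(np.arctan2(ax[1],ax[0])).round(2),"len",np.ptp(u).round(),np.ptp(v).round(),"z",np.median(q[:,2]).round(1))
    b=(np.hypot(P[...,0]-590,P[...,1])<120)&(np.abs(im.astype(int)-im.mean(2,keepdims=True)).max(2)<9)&(im.mean(2)>80)&(im.mean(2)<140)
    b=cv2.morphologyEx(b.astype(np.uint8),cv2.MORPH_OPEN,np.ones((3,3)))
    k,l,st,_=cv2.connectedComponentsWithStats(b); i=1+st[1:,4].argmax(); B=P[l==i]; B=B[(B[:,2]<28)&(B[:,2]>-5)]
    print("  blade rect",[np.round(x,1) for x in cv2.minAreaRect(B[:,:2].astype(np.float32))],len(B),"z",np.percentile(B[:,2],[5,50,95]).round(1), "mean",B.mean(0).round(1))
    for l0 in((608,38),(575,-23)):
        w=(np.hypot(P[...,0]-l0[0],P[...,1]-l0[1])<28)&(im.min(2)>150)&(P[...,2]>15); print("  lid",[np.round(x,1) for x in cv2.minAreaRect(P[w][:,:2].astype(np.float32))[:2]],np.median(P[w][:,2]).round(1))
E
```

```text
top handle 328 c [468.   24.4] axis -9.04 len 113.0 19.0 z 56.6
  blade rect [array([587.6,   5.6]), array([135.5, 130. ]), np.float64(81.1)] 1982 z [-0.2  3.1 18.3] mean [586.3   5.7   4.3]
  lid [array([608. ,  37.4]), array([37.8, 37. ])] 19.8
  lid [array([575. , -24.4]), array([34. , 40.1])] 19.9
side handle 550 c [464.7  25.1] axis -9.34 len 117.0 25.0 z 55.7
  blade rect [array([586.1,   1.9]), array([141.3, 130.4]), np.float64(81.2)] 1340 z [ 0.3  2.4 15.5] mean [590.6   6.3   3.5]
  lid [array([606.5,  35.7]), array([38.7, 43. ])] 19.4
  lid [array([573.3, -26.2]), array([40.4, 39.3])] 19.4
```

Request:
carry_out(
  motion=[
    [-1,3.9,-4.5,0,0.14],
    [-1,7.8,-9.0,0,0.28],
    [-1,11.7,-13.5,0,0.42],
    [-1,15.6,-18.0,0,0.576],
    [-1,19.5,-22.7,0,0.576],
  ],
  squeeze=120,
)

```text
time_s: 0.72
eef_pos: [360.6, -328.0, 196.4]
tool_rot: [-180.0, 0.0, -9.1]
ft_force: [1.0, -0.5, 0.2]
grip_width: 85.5
grip_force: 0.0
```

Request:
carry_out(
  motion=[
    [-1,0.8,-6.1,0,0],
    [-1,1.6,-12.2,0,0],
    [-1,2.5,-18.3,0,0],
    [-1,3.3,-24.4,0,0],
    [-1,4.2,-30.5,0,0],
  ],
)

```text
time_s: 1.35
eef_pos: [449.6, -33.6, 196.6]
tool_rot: [180.0, -0.0, -9.0]
ft_force: [1.6, -0.1, -0.7]
grip_width: 85.4
grip_force: 0.0
```

Request:
carry_out(
  motion=[
    [-1,0.8,-6.2,0,0],
    [-1,0.8,-6.2,4,0],
    [-1,0.8,-6.2,9,0],
    [-1,0.8,-6.2,10,0],
    [-1,0.8,-6.2,10,0],
  ],
)

```text
time_s: 1.98
eef_pos: [467.1, 24.6, 96.8]
tool_rot: [180.0, 0.1, -9.0]
ft_force: [-0.5, -0.3, 0.2]
grip_width: 85.6
grip_force: 0.0
```

```bash
python3 - <<'E'
from h import *
s=arm.get_state(); print(s["eef_pos"],s["tool_rot"],s["ft_force"])
im,d=camera("side"); cv2.imwrite("pics/s1.png",im[100:300,120:390].repeat(2,0).repeat(2,1))
E
```

```text
[467.14720872  24.56333717  96.81081569] [ 1.79992293e+02  5.00420088e-02 -9.02316494e+00] [-0.48343151 -0.29151007  0.18642647]
```

View pics/s1.png

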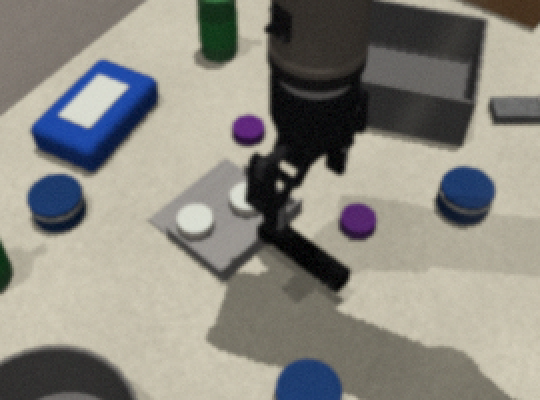

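The crop shows the open fingers around (280,170), straddling the line of the handle, which ends at (345,280). The lids are still flat on the blade. I'll go down and close.

Request:
carry_out(
  motion=[
    [-1,0,0,3,0],
    [-1,0,0,6,0],
    [-1,0,0,7.1,0],
    [0.3,0,0,7.1,0],
    [0.3,0,0,7.1,0],
  ],
)

```text
time_s: 2.65
eef_pos: [468.4, 24.7, 26.9]
tool_rot: [-180.0, -0.1, -9.0]
ft_force: [0.3, 0.6, 0.0]
grip_width: 51.7
grip_force: 0.0
```

Request:
carry_out(
  motion=[
    [1,0,0,0,0],
    [1,0,0,0,0],
    [1,0,0,0,0],
    [1,0,0,0,0],
    [1,0,0,0,0],
  ],
  squeeze=120,
)

```text
time_s: 3.28
eef_pos: [467.2, 24.6, 25.6]
tool_rot: [180.0, 0.0, -9.0]
ft_force: [0.4, -1.1, 0.8]
grip_width: 0.1
grip_force: 0.0
```

```bash
python3 - <<'E'
from h import *
a,d=camera("side"); b,d2=camera("top")
cv2.imwrite("pics/s2.png",np.hstack([cv2.resize(a[130:300,150:350],None,fx=2,fy=2),cv2.resize(b[130:300,180:370],None,fx=2,fy=2)]))
s=arm.get_state(); print(s["grip_width"],s["grip_force"],s["eef_pos"])
E
```

```text
-0.0003748806175018846 0.0 [467.1608808   24.65410668  25.56150177]
```

View pics/s2.png

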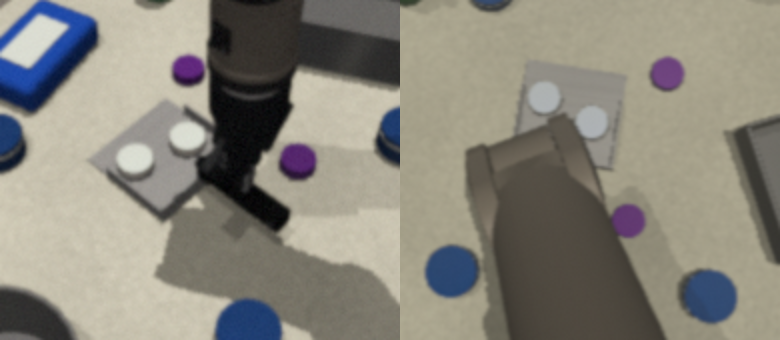

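```bash
python3 - <<'E'
from h import *
for n,o,c in(("side",(150,130),2),("top",(180,130),2)):
    K,D,T=cal(n)
    w=np.array([[467,24.7,26],[467,24.7,45],[467,24.7,97],[413,33,45],[516,17,45]],float)
    p=cv2.projectPoints(w,cv2.Rodrigues(T[:3,:3])[0],T[:3,3],K,D)[0][:,0]; print(n,p.round(0).tolist(),"crop",((p-o)*c).round(0).tolist())
im,d=camera("side"); P=points("side",d)
m=(im.max(2)<60)&(np.hypot(P[...,0]-467,P[...,1]-25)<75)&(P[...,2]>5)&(P[...,2]<100)
q=P[m]
for z in range(5,100,10):
    t=q[(q[:,2]>=z)&(q[:,2]<z+10)]
    if len(t): print(z,len(t),np.median(t,0).round(),t.min(0).round(),t.max(0).round())
big=cv2.resize(im[150:260,200:330],None,fx=6,fy=5,interpolation=cv2.INTER_CUBIC); cv2.imwrite("pics/s3.png",cv2.convertScaleAbs(big,alpha=2.5,beta=10))
E
```

```text
side [[270.0, 231.0], [270.0, 226.0], [271.0, 212.0], [290.0, 240.0], [253.0, 214.0]] crop [[239.0, 201.0], [240.0, 192.0], [242.0, 164.0], [279.0, 221.0], [207.0, 167.0]]
top [[256.0, 232.0], [256.0, 231.0], [255.0, 230.0], [252.0, 253.0], [259.0, 212.0]] crop [[152.0, 203.0], [152.0, 203.0], [150.0, 201.0], [145.0, 246.0], [158.0, 164.0]]
5 19 [526.  36.  12.] [516. -22.   5.] [529.  60.  15.]
15 14 [525.  28.  17.] [516. -22.  15.] [530.  63.  24.]
25 13 [517.  25.  31.] [469. -22.  25.] [523.  34.  35.]
35 88 [467.  34.  41.] [408.  24.  35.] [523.  44.  45.]
45 138 [445.  35.  52.] [408.  16.  45.] [520.  44.  55.]
55 203 [436.  31.  56.] [409.  16.  55.] [494.  44.  65.]
65 23 [459.  33.  71.] [455.  21.  65.] [472.  39.  75.]
75 20 [460.  33.  80.] [456.  26.  75.] [465.  41.  85.]
85 19 [459.  34.  90.] [455.  24.  85.] [463.  40.  94.]
95 4 [457.  31.  98.] [456.  22.  98.] [462.  38.  99.]
```

View pics/s3.png

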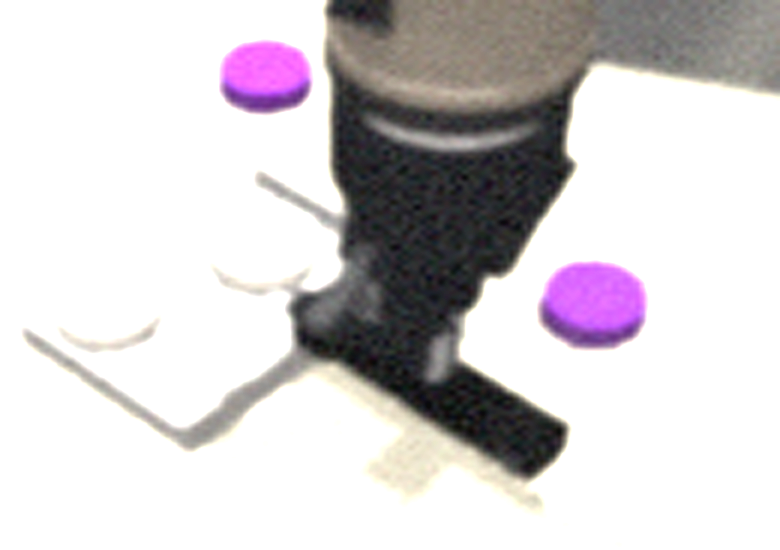

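The closed fingers end at the handle's top, at about (440,375) in the enlarged crop, and neither finger is beside the handle. So the true fingertips look higher than the reading says. I'll raise the arm, open the gripper and measure where the tips really are.

Request:
carry_out(
  motion=[
    [1,0,0,-3,0],
    [1,0,0,-6,0],
    [1,0,0,-8,0],
    [1,0,0,-8,0],
    [1,0,0,-8,0],
  ],
)

```text
time_s: 4.05
eef_pos: [466.6, 24.5, 104.9]
tool_rot: [180.0, 0.1, -9.0]
ft_force: [0.1, 0.3, 0.1]
grip_width: -0.2
grip_force: 0.0
```

```bash
python3 - <<'E'
from h import *
s=arm.get_state(); print(s["eef_pos"],s["grip_width"],s["ft_force"])
im,d=camera("side"); P=points("side",d); q0=np.load("s_side.npz")
new=(np.abs(im.astype(int)-q0["im"]).max(2)>25)&(P[...,2]>20)&(np.hypot(P[...,0]-467,P[...,1]-25)<60)&(P[...,2]<220)
q=P[new]
for z in range(20,200,10):
    t=q[(q[:,2]>=z)&(q[:,2]<z+10)]
    if len(t): print(z,len(t),np.median(t,0).round(),t.min(0).round(),t.max(0).round())
m=(np.hypot(P[...,0]-470,P[...,1])<110)&(im.max(2)<60)&(P[...,2]>44)&(P[...,2]<64); q=P[m]
vals,vec=np.linalg.eigh(np.cov(q[:,:2].T)); ax=vec[:,1]*np.sign(vec[0,1]); print("handle",m.sum(),q.mean(0),np.degrees(np.arctan2(ax[1],ax[0])))
K,D,T=cal("side"); p=cv2.projectPoints(s["eef_pos"][None],cv2.Rodrigues(T[:3,:3])[0],T[:3,3],K,D)[0].ravel(); print(p)
big=im[110:260,200:340].copy(); big=cv2.resize(cv2.convertScaleAbs(big,alpha=2.5,beta=10),None,fx=4,fy=4); cv2.circle(big,tuple(int(v) for v in (p-[200,110])*4),5,(0,0,255),2); cv2.imwrite("pics/s4.png",big)
E
```

```text
[466.64278886  24.48386136 104.89820554] -0.19438530428524542 [0.11704335 0.34663027 0.10224544]
140 18 [458.  32. 146.] [455.  22. 140.] [475.  39. 150.]
150 42 [461.  35. 154.] [454.  20. 150.] [474.  40. 160.]
160 35 [457.  33. 165.] [454.  13. 160.] [467.  39. 170.]
170 22 [456.  32. 174.] [455.  21. 171.] [462.  40. 179.]
180 58 [456.  32. 186.] [449.  -4. 180.] [481.  57. 190.]
190 101 [460.  38. 194.] [449. -13. 190.] [480.  65. 200.]
handle 551 [460.20830863  27.70725971  54.32301033] -9.07120821416253
[271.50362224 209.65071092]
```

View pics/s4.png

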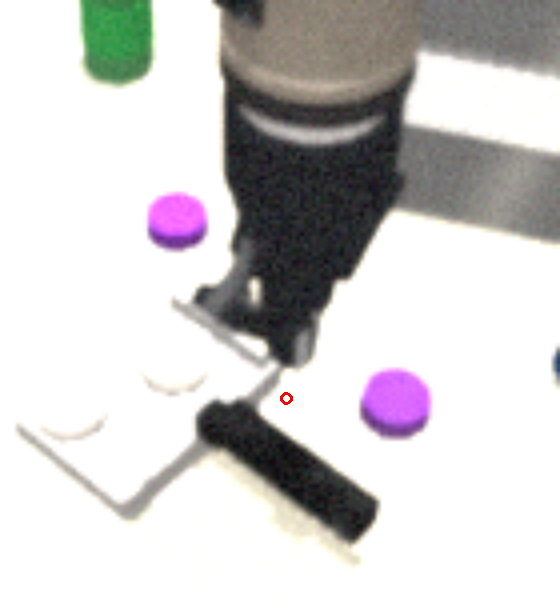

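The closed fingertips are at about (293,365) in the crop, while the reported TCP projects to the circle at (286,398). The tips are therefore about 34 mm higher than the reading, and depth agrees at 139–140 mm against 105. The x and y readings agree. I'll open the gripper, correct for this and go down step by step, watching the force.

Request:
carry_out(
  motion=[
    [-1,0,0,0,0],
    [-1,0,0,0,0],
    [-1,0,0,0,0],
    [-1,0,0,4,0],
    [-1,0,0,7,0],
  ],
)

```text
time_s: 4.72
eef_pos: [467.2, 24.6, 34.7]
tool_rot: [-180.0, -0.0, -9.0]
ft_force: [-0.7, -0.2, 0.5]
grip_width: 85.0
grip_force: 0.0
```

Request:
carry_out(
  motion=[
    [-1,0,0,2,0],
    [-1,0,0,2.9,0],
    [-1,0,0,2.9,0],
  ],
)

```text
time_s: 5.1
eef_pos: [467.0, 24.7, 6.4]
tool_rot: [180.0, 0.0, -9.0]
ft_force: [-0.6, -1.3, 0.6]
grip_width: 85.3
grip_force: 0.0
```

```bash
python3 - <<'E'
from h import *
s=arm.get_state(); print(s["eef_pos"],s["grip_width"],s["ft_force"])
im,d=camera("side"); P=points("side",d); q0=np.load("s_side.npz")
new=(np.abs(im.astype(int)-q0["im"]).max(2)>25)&(P[...,2]>15)&(np.hypot(P[...,0]-467,P[...,1]-25)<90)&(P[...,2]<110)
q=P[new]
for z in range(15,110,10):
    t=q[(q[:,2]>=z)&(q[:,2]<z+10)]
    if len(t): print(z,len(t),np.median(t,0).round(),t.min(0).round(),t.max(0).round())
E
```

```text
[467.02712075  24.67435232   6.39804826] 85.33083806854326 [-0.62384856 -1.31004169  0.58790527]
25 1 [498.  29.  33.] [498.  29.  33.] [498.  29.  33.]
35 2 [496.  30.  37.] [494.  28.  36.] [499.  31.  38.]
45 5 [467. -17.  54.] [456. -19.  53.] [487.  74.  55.]
55 45 [462. -15.  60.] [436. -21.  55.] [489.  81.  65.]
65 47 [463. -15.  70.] [448. -21.  65.] [476.  82.  75.]
75 45 [463. -16.  80.] [448. -22.  75.] [472.  82.  85.]
85 22 [457. -16.  90.] [449. -21.  85.] [469.  81.  95.]
95 45 [463.  75. 102.] [443. -41.  96.] [473. 100. 105.]
105 54 [466.  94. 108.] [442. -44. 105.] [487. 100. 110.]
```

Request:
carry_out(
  motion=[
    [-1,0,0,1.0,0],
    [-1,0,0,1.6,0],
    [-1,0,0,1.6,0],
    [0.3,0,0,1.6,0],
    [0.3,0,0,1.6,0],
  ],
)

```text
time_s: 5.78
eef_pos: [467.4, 24.7, -9.2]
tool_rot: [-180.0, -0.0, -9.0]
ft_force: [-0.7, -0.6, 0.0]
grip_width: 52.0
grip_force: 0.0
```

Request:
carry_out(
  motion=[
    [1,0,0,0,0],
    [1,0,0,0,0],
    [1,0,0,0,0],
    [1,0,0,0,0],
    [1,0,0,0,0],
  ],
  squeeze=120,
)

```text
time_s: 6.4
eef_pos: [467.3, 24.4, -9.1]
tool_rot: [180.0, -0.0, -9.0]
ft_force: [-1.2, -1.3, 5.1]
grip_width: 22.4
grip_force: 117.0
```

Request:
carry_out(
  motion=[
    [1,0,0,-0.5,0],
    [1,0,0,-1.5,0],
    [1,0,0,-2.5,0],
    [1,0,0,-4,0],
    [1,0,0,-4,0],
  ],
)

```text
time_s: 7.02
eef_pos: [468.4, 24.8, 32.1]
tool_rot: [-180.0, -0.2, -9.0]
ft_force: [-0.2, 0.2, -2.9]
grip_width: 22.1
grip_force: 117.7
```

```bash
cat >> h.py <<'E'
def look(n="side"):
    "blade slope and lid places, in a frame at the gripper (x along the tool's x, forward)"
    s=arm.get_state(); im,d=camera(n); P=points(n,d)
    a=np.radians(s["tool_rot"][2]); c,sn=np.cos(a),np.sin(a); e=s["eef_pos"]
    L=P-[e[0],e[1],0]; x=L[...,0]*c+L[...,1]*sn; y=-L[...,0]*sn+L[...,1]*c; z=P[...,2]
    box=(x>40)&(x<220)&(abs(y)<75)&(z>e[2]-170)&(z<e[2]+100)&(z>12 if e[2]>5 else z>-9)
    sp=im.astype(int).max(2)-im.min(2)
    wh=box&(im.min(2)>140)&(sp<40)
    g=box&(im.mean(2)>70)&(im.mean(2)<138)&(sp<22)&(abs(y)<55)&(x>70)
    X=np.c_[x[g],z[g]]; keep=np.ones(len(X),bool)
    for _ in range(6):
        k=np.polyfit(X[keep,0],X[keep,1],1); r=X[:,1]-np.polyval(k,X[:,0]); keep=abs(r-np.median(r[keep]))<6
    print(n,"eef",e.round(1),"ft",s["ft_force"].round(1),"grip",round(float(s["grip_width"]),1),round(float(s["grip_force"])),"t",s["time_s"].round(1))
    print("  blade pts",keep.sum(),"slope deg",np.degrees(np.arctan(k[0])).round(1),"z at x=70,125,190:",np.polyval(k,[70,125,190]).round(1),"x range",np.percentile(X[keep,0],[2,98]).round())
    kk,l,st,_=cv2.connectedComponentsWithStats(wh.astype(np.uint8))
    for i in range(1,kk):
        if st[i,4]>25: m=l==i; print("  white",st[i,4],"x,y,z",np.median(x[m]).round(),np.median(y[m]).round(),np.median(z[m]).round(1))
    return im
E
python3 - <<'E'
from h import *
look("side"); look("top")
E
```

```text
Traceback (most recent call last):
  File "h.py", line 31, in look
    print(n,"eef",e.round(1),"ft",s["ft_force"].round(1),"grip",round(float(s["grip_width"]),1),round(float(s["grip_force"])),"t",s["time_s"].round(1))
                                                                                                                                  ^^^^^^^^^^^^^^^^^
AttributeError: 'float' object has no attribute 'round'
```

```bash
sed -i 's/s\["time_s"\].round(1)/round(s["time_s"],1)/' h.py; python3 - <<'E'
from h import *
look("side"); look("top")
E
```

```text
side eef [467.8  24.7  31.4] ft [-0.6 -0.3 -3.4] grip 22.2 118 t 7.1
  blade pts 155 slope deg 2.2 z at x=70,125,190: [43.2 45.3 47.8] x range [ 73. 142.]
  white 1548 x,y,z 132.0 4.0 42.8
top eef [467.3  24.6  30.9] ft [ 0.5  0.6 -3.4] grip 22.5 118 t 7.1
  blade pts 312 slope deg -0.3 z at x=70,125,190: [42.5 42.2 41.8] x range [ 79. 183.]
  white 234 x,y,z 138.0 36.0 59.1
  white 234 x,y,z 115.0 -31.0 58.9
```

The blade hangs level in the grip (-0.3° in the top view). The lids are at x 138 and 115 mm ahead of the grip, as before. Now I'll lift and carry it.

Request:
carry_out(
  motion=[
    [1,0,0,-3,0],
    [1,0,0.5,-6,0],
    [1,0,2,-7,0],
    [1,0,4.5,-7,0],
    [1,0,7.5,-7,0],
  ],
)

```text
time_s: 7.8
eef_pos: [455.0, -49.8, 100.3]
tool_rot: [-180.0, 0.0, -8.9]
ft_force: [0.3, 0.3, -2.8]
grip_width: 22.1
grip_force: 117.8
```

Request:
carry_out(
  motion=[
    [1,0,3,0,0],
    [1,0,6,0,0],
    [1,0,9,0,0],
    [1,0,12,0,0],
    [1,-0.2,15,0,0],
  ],
)

```text
time_s: 8.43
eef_pos: [429.3, -198.1, 100.0]
tool_rot: [-180.0, 0.1, -9.0]
ft_force: [1.0, 0.6, -2.7]
grip_width: 22.4
grip_force: 118.0
```

Request:
carry_out(
  motion=[
    [1,-1.5,2.5,0,-0.05],
    [1,-3.0,5,0,-0.1],
    [1,-4.5,7.5,0,-0.15],
    [1,-6.0,10,0,-0.2],
    [1,-7.4,12.2,0,-0.25],
  ],
)

```text
time_s: 9.05
eef_pos: [336.5, -306.7, 100.0]
tool_rot: [-180.0, 0.1, 5.4]
ft_force: [0.2, 0.3, -4.0]
grip_width: 22.2
grip_force: 118.1
```

```bash
python3 - <<'E'
from h import *
look("top"); print(arm.get_state()["tool_rot"])
E
```

```text
top eef [ 336.5 -306.7  100. ] ft [ 0.2  0.3 -4. ] grip 22.2 118 t 9.1
  blade pts 1803 slope deg -0.4 z at x=70,125,190: [111.2 110.9 110.4] x range [ 72. 186.]
  white 268 x,y,z 140.0 37.0 127.8
  white 270 x,y,z 115.0 -30.0 127.9
[1.79983781e+02 1.77073597e-01 5.29248077e+00]
```

Request:
carry_out(
  motion=[
    [1,-2.2,2.2,0,-0.05],
    [1,-4.4,4.4,0,-0.1],
    [1,-6.4,6.5,0,-0.15],
    [1,-7.6,7.8,0,-0.2],
    [1,-8.0,8.3,0,-0.203],
  ],
)

```text
time_s: 9.72
eef_pos: [264.8, -396.7, 100.1]
tool_rot: [-180.0, 0.0, 16.8]
ft_force: [0.6, -0.2, -3.5]
grip_width: 22.3
grip_force: 118.0
```

```bash
python3 - <<'E'
from h import *
im=look("top"); print(arm.get_state()["tool_rot"]); look("side")
cv2.imwrite("pics/t5.png",im)
E
```

```text
top eef [ 264.8 -396.7  100.1] ft [ 0.6 -0.2 -3.5] grip 22.3 118 t 9.7
  blade pts 1883 slope deg -0.2 z at x=70,125,190: [111.  110.9 110.7] x range [ 72. 187.]
  white 274 x,y,z 139.0 36.0 128.0
  white 281 x,y,z 114.0 -30.0 127.8
[-1.79980122e+02  3.27985801e-02  1.68150542e+01]
side eef [ 264.9 -397.   100.2] ft [-0.6 -0.7 -3.1] grip 22.7 118 t 9.8
  blade pts 753 slope deg -0.5 z at x=70,125,190: [112.1 111.6 111. ] x range [ 71. 184.]
  white 128 x,y,z 112.0 -29.0 128.7
  white 161 x,y,z 136.0 35.0 128.2
```

View pics/t5.png

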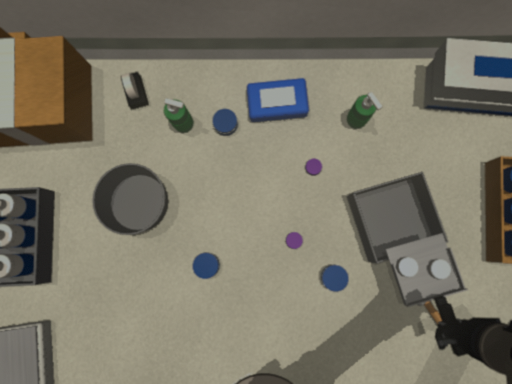

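The front of the blade at (415,240) overlaps the near rim of the square tub, and both lids are still on it at (408,267) and (440,269). I'll lower it onto the rim.

Request:
carry_out(
  motion=[
    [1,0,0,1.2,0],
    [1,0,0,2.2,0],
    [1,0,0,2.7,0],
    [1,0,0,2.9,0],
    [1,0,0,3.0,0],
  ],
)

```text
time_s: 10.45
eef_pos: [266.1, -396.3, 70.7]
tool_rot: [180.0, -0.0, 17.0]
ft_force: [-0.9, 0.8, 0.4]
grip_width: 22.4
grip_force: 118.3
```

Request:
carry_out(
  motion=[
    [1,0,0,0.1,0],
    [1,0,0,0.2,0],
    [1,0,0,0.2,0],
  ],
)

```text
time_s: 10.82
eef_pos: [265.7, -396.6, 69.0]
tool_rot: [180.0, -0.0, 16.9]
ft_force: [-3.8, 0.6, 4.2]
grip_width: 22.4
grip_force: 119.1
```

```bash
python3 - <<'E'
from h import *
look("top"); s=arm.get_state(); print(s["tool_rot"],s["ft_force"],s["ft_torque"])
E
```

```text
top eef [ 265.7 -396.6   69. ] ft [-3.8  0.6  4.2] grip 22.4 119 t 10.8
  blade pts 1773 slope deg 0.9 z at x=70,125,190: [81.1 82.  83. ] x range [ 72. 188.]
  white 260 x,y,z 139.0 37.0 99.3
  white 259 x,y,z 115.0 -30.0 98.7
[ 1.79962075e+02 -4.77592687e-03  1.69282699e+01] [-4.2219393   1.10292482  4.96203921] [0.54516941 0.02696086 0.29149231]
```

Request:
carry_out(
  motion=[
    [1,0,0,0,0],
    [1,0,0,0,0],
    [1,0,0,0,0],
  ],
  squeeze=20,
)

```text
time_s: 11.25
eef_pos: [265.8, -396.6, 69.0]
tool_rot: [180.0, -0.0, 16.9]
ft_force: [-3.7, 1.2, 4.6]
grip_width: 22.0
grip_force: 119.1
```

Request:
carry_out(
  motion=[
    [1,0,0,-0.3,0],
    [1,0,0,-0.6,0],
    [1,0,0,-0.9,0],
    [1,0,0,-1.2,0],
    [1,0,0,-1.2,0],
  ],
)

```text
time_s: 11.88
eef_pos: [265.9, -396.4, 80.8]
tool_rot: [180.0, -0.0, 16.9]
ft_force: [0.6, -0.1, -2.9]
grip_width: 22.2
grip_force: 118.1
```

```bash
python3 - <<'E'
from h import *
look("top"); look("side"); s=arm.get_state(); print(s["ft_force"],s["ft_torque"])
E
```

```text
top eef [ 265.9 -396.4   80.8] ft [ 0.6 -0.1 -2.9] grip 22.2 118 t 11.9
  blade pts 1801 slope deg -0.2 z at x=70,125,190: [91.8 91.6 91.4] x range [ 72. 187.]
  white 267 x,y,z 138.0 36.0 108.5
  white 266 x,y,z 115.0 -30.0 108.8
side eef [ 265.9 -396.3   80.7] ft [ 0.2 -0.5 -3.6] grip 22.1 118 t 11.9
  blade pts 750 slope deg -0.4 z at x=70,125,190: [92.4 92.  91.6] x range [ 72. 184.]
  white 128 x,y,z 112.0 -29.0 109.2
  white 160 x,y,z 137.0 36.0 108.7
[ 0.82648221 -0.06938031 -3.15798713] [-0.00166944  0.30031109  0.08513241]
```

Request:
carry_out(
  motion=[
    [0.9,0,0,0,0],
    [0.8,0,0,0,0],
    [0.8,0,0,0,0],
  ],
  squeeze=40,
)

```text
time_s: 12.35
eef_pos: [265.8, -396.2, 80.5]
tool_rot: [-180.0, 0.0, 16.9]
ft_force: [0.9, -0.1, -3.6]
grip_width: 22.5
grip_force: 118.1
```

Request:
carry_out(
  motion=[
    [0.7,0,0,0.6,0],
    [0.6,0,0,0.9,0],
    [0.6,0,0,0.9,0],
  ],
  squeeze=40,
)

```text
time_s: 12.72
eef_pos: [265.7, -396.1, 71.3]
tool_rot: [-180.0, 0.0, 16.9]
ft_force: [-0.9, 0.7, -1.7]
grip_width: 22.6
grip_force: 118.3
```

Request:
carry_out(
  motion=[
    [0.5,0,0,0,0],
    [0.5,0,0,0,0],
  ],
  squeeze=20,
)

```text
time_s: 12.98
eef_pos: [265.9, -396.2, 71.6]
tool_rot: [180.0, -0.0, 16.9]
ft_force: [0.2, 1.1, -2.5]
grip_width: 22.5
grip_force: 118.0
```

Request:
carry_out(
  motion=[
    [0.48,0,0,0,0],
  ],
)

```text
time_s: 13.1
eef_pos: [265.9, -396.3, 71.7]
tool_rot: [180.0, -0.0, 16.9]
ft_force: [-0.3, 1.3, -2.5]
grip_width: 22.9
grip_force: 100.7
```

Request:
carry_out(
  motion=[
    [0.475,0,0,0,0],
  ],
)

```text
time_s: 13.22
eef_pos: [265.9, -396.3, 71.7]
tool_rot: [180.0, -0.0, 16.9]
ft_force: [-1.0, 0.5, -2.3]
grip_width: 22.6
grip_force: 88.8
```

Request:
carry_out(
  motion=[
    [0.475,0,0,0,0],
  ],
)

```text
time_s: 13.35
eef_pos: [265.9, -396.3, 71.6]
tool_rot: [180.0, -0.0, 16.9]
ft_force: [-0.1, -0.0, -3.5]
grip_width: 22.6
grip_force: 88.8
```

Request:
carry_out(
  motion=[
    [0.465,0,0,0,0],
    [0.455,0,0,0,0],
    [0.455,0,0,0,0],
  ],
)

```text
time_s: 13.72
eef_pos: [265.9, -396.3, 71.6]
tool_rot: [180.0, -0.0, 16.9]
ft_force: [-0.6, -0.1, -2.9]
grip_width: 23.5
grip_force: 41.3
```

Request:
carry_out(
  motion=[
    [0.455,0,0,-0.3,0],
    [0.455,0,0,-0.6,0],
    [0.455,0,0,-0.9,0],
    [0.455,0,0,-0.9,0],
  ],
)

```text
time_s: 14.22
eef_pos: [266.0, -396.4, 80.9]
tool_rot: [180.0, -0.0, 16.9]
ft_force: [0.5, 1.3, -3.0]
grip_width: 23.5
grip_force: 41.4
```

```bash
python3 - <<'E'
from h import *
look("top"); look("side")
E
```

```text
top eef [ 266.  -396.4   80.9] ft [ 0.5  1.3 -3. ] grip 23.5 41 t 14.2
  blade pts 1809 slope deg -0.2 z at x=70,125,190: [92.1 91.8 91.6] x range [ 72. 187.]
  white 266 x,y,z 138.0 37.0 108.9
  white 268 x,y,z 114.0 -30.0 108.9
side eef [ 265.9 -396.3   80.8] ft [-0.2 -0.6 -3.1] grip 23.1 41 t 14.3
  blade pts 758 slope deg -0.5 z at x=70,125,190: [92.8 92.3 91.7] x range [ 72. 184.]
  white 131 x,y,z 112.0 -29.0 109.6
  white 157 x,y,z 136.0 36.0 108.9
```

Request:
carry_out(
  motion=[
    [0.455,0,0,0.5,0],
    [0.455,0,0,0.9,0],
    [0.449,0,0,0.9,0],
    [0.446,0,0,0.9,0],
    [0.446,0,0,0.9,0],
  ],
)

```text
time_s: 14.95
eef_pos: [266.0, -396.2, 71.7]
tool_rot: [180.0, -0.0, 17.0]
ft_force: [0.3, -0.4, -2.1]
grip_width: 23.8
grip_force: 20.2
```

Request:
carry_out(
  motion=[
    [0.446,0,0,-0.3,0],
    [0.446,0,0,-0.6,0],
    [0.446,0,0,-0.9,0],
    [0.446,0,0,-0.9,0],
  ],
)

```text
time_s: 15.45
eef_pos: [265.9, -396.4, 81.0]
tool_rot: [180.0, -0.0, 16.9]
ft_force: [-0.1, 0.1, -1.1]
grip_width: 23.6
grip_force: 19.2
```

```bash
python3 - <<'E'
from h import *
look("top"); look("side")
E
```

```text
top eef [ 265.9 -396.4   81. ] ft [-0.1  0.1 -1.1] grip 23.6 19 t 15.4
  blade pts 1734 slope deg -3.2 z at x=70,125,190: [88.  84.9 81.3] x range [ 72. 184.]
  white 262 x,y,z 137.0 38.0 101.2
  white 264 x,y,z 113.0 -29.0 102.5
side eef [ 265.9 -396.4   80.8] ft [-0.4  0.5 -1.7] grip 23.6 19 t 15.5
  blade pts 732 slope deg -3.7 z at x=70,125,190: [88.7 85.2 81. ] x range [ 71. 181.]
  white 131 x,y,z 110.0 -29.0 103.1
  white 156 x,y,z 134.0 37.0 101.3
```

The shovel pivots in the pads at 20 N, and the rim carries about 1.5 N. I'll raise it along an arc about the rim contact.

Request:
carry_out(
  motion=[
    [0.446,0.2,0,-0.5,0],
    [0.446,0.4,0,-0.9,0],
    [0.446,0.6,0,-1.3,0],
    [0.446,0.8,0,-1.8,0],
    [0.446,0.8,0,-1.8,0],
  ],
)

```text
time_s: 16.18
eef_pos: [274.1, -394.0, 99.1]
tool_rot: [179.9, -0.0, 17.0]
ft_force: [-0.3, 0.2, -2.7]
grip_width: 23.9
grip_force: 19.1
```

```bash
python3 - <<'E'
from h import *
look("top"); look("side")
E
```

```text
top eef [ 274.1 -394.    99.1] ft [-0.3  0.2 -2.7] grip 23.9 19 t 16.2
  blade pts 1625 slope deg -9.7 z at x=70,125,190: [97.5 88.  76.9] x range [ 72. 177.]
  white 252 x,y,z 131.0 38.0 104.2
  white 258 x,y,z 108.0 -29.0 108.2
side eef [ 274.  -394.    98.9] ft [ 1.2 -1.1 -0.6] grip 23.7 19 t 16.2
  blade pts 670 slope deg -10.4 z at x=70,125,190: [98.  88.  76.1] x range [ 72. 173.]
  white 129 x,y,z 106.0 -28.0 108.6
  white 159 x,y,z 129.0 37.0 103.7
```

Request:
carry_out(
  motion=[
    [0.446,0.4,0,-0.8,0],
    [0.446,0.8,0,-1.5,0],
    [0.446,1.3,0,-2.2,0],
    [0.446,1.8,0,-2.9,0],
    [0.446,2.4,0,-3.7,0],
  ],
)

```text
time_s: 16.9
eef_pos: [296.8, -386.7, 136.1]
tool_rot: [-180.0, 0.0, 16.9]
ft_force: [0.2, 0.1, -3.0]
grip_width: 23.7
grip_force: 19.3
```

```bash
python3 - <<'E'
from h import *
look("top"); look("side")
E
```

```text
top eef [ 296.8 -386.7  136.1] ft [ 0.2  0.1 -3. ] grip 23.7 19 t 16.9
  blade pts 1190 slope deg -24.4 z at x=70,125,190: [111.4  86.5  57. ] x range [ 71. 152.]
  white 190 x,y,z 125.0 38.0 104.7
  white 204 x,y,z 104.0 -29.0 114.0
side eef [ 298.2 -386.9  137.2] ft [ 0.4 -0.3 -1.8] grip 24.4 19 t 16.9
  blade pts 436 slope deg -25.7 z at x=70,125,190: [111.3  84.9  53.7] x range [ 71. 148.]
  white 116 x,y,z 111.0 -27.0 111.4
  white 135 x,y,z 131.0 37.0 100.7
```

Request:
carry_out(
  motion=[
    [0.446,0.5,0,-0.5,0],
    [0.446,1.0,0,-1.0,0],
    [0.446,1.5,0,-1.5,0],
    [0.446,2.0,0,-1.9,0],
    [0.446,2.0,0,-1.9,0],
  ],
)

```text
time_s: 17.62
eef_pos: [316.3, -381.1, 155.0]
tool_rot: [180.0, -0.0, 17.0]
ft_force: [-0.5, 0.2, -3.1]
grip_width: 23.9
grip_force: 19.4
```

```bash
python3 - <<'E'
from h import *
im=look("top"); b=look("side")
cv2.imwrite("pics/s6.png",np.hstack([cv2.resize(b[60:260,250:450],None,fx=2,fy=2),cv2.resize(im[150:350,310:510],None,fx=2,fy=2)]))
E
```

```text
top eef [ 316.3 -381.1  155. ] ft [-0.5  0.2 -3.1] grip 23.9 19 t 17.6
  blade pts 1792 slope deg -26.5 z at x=70,125,190: [127.5 100.2  67.8] x range [ 71. 148.]
  white 70 x,y,z 214.0 -29.0 21.3
  white 130 x,y,z 210.0 39.0 21.6
side eef [ 315.7 -381.   154.7] ft [-0.4 -0.2 -2.7] grip 24.0 19 t 17.7
  blade pts 783 slope deg -27.0 z at x=70,125,190: [126.4  98.4  65.3] x range [ 72. 145.]
  white 46 x,y,z 213.0 -29.0 21.4
```

View pics/s6.png

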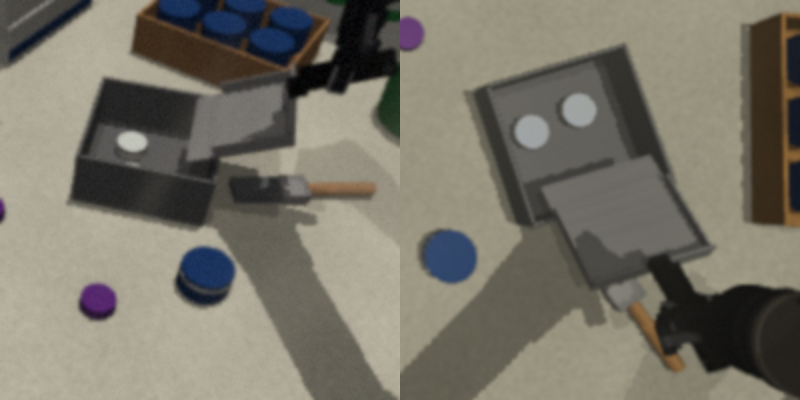

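Both lids are in the tub, at (532,131) and (578,110) in the right-hand panel. The lightened blade stopped pivoting at about 27° and rose off the rim, so I'll press it down on the rim again.

Request:
carry_out(
  motion=[
    [0.446,0,0,0.8,0],
    [0.446,0,0,1.6,0],
    [0.446,0,0,2.2,0],
    [0.446,0,0,2.7,0],
    [0.446,0,0,3.0,0],
  ],
)

```text
time_s: 18.35
eef_pos: [316.0, -381.4, 124.6]
tool_rot: [180.0, -0.0, 16.9]
ft_force: [-0.2, 0.9, 1.3]
grip_width: 23.6
grip_force: 19.7
```

Request:
carry_out(
  motion=[
    [0.446,0,0,0.3,0],
    [0.446,0,0,0.6,0],
    [0.446,0,0,0.8,0],
    [0.446,0,0,0.8,0],
    [0.446,0,0,0.8,0],
  ],
)

```text
time_s: 18.98
eef_pos: [315.7, -381.1, 116.6]
tool_rot: [180.0, -0.0, 16.9]
ft_force: [1.4, -1.2, -0.3]
grip_width: 23.7
grip_force: 19.3
```

```bash
python3 - <<'E'
from h import *
look("top"); look("side"); print(arm.get_state()["ft_torque"])
E
```

```text
top eef [ 315.7 -381.1  116.6] ft [ 1.4 -1.2 -0.3] grip 23.7 19 t 19.0
  blade pts 1897 slope deg -20.9 z at x=70,125,190: [99.  78.  53.3] x range [ 72. 159.]
  white 68 x,y,z 214.0 -28.0 21.5
  white 126 x,y,z 210.0 38.0 21.1
side eef [ 315.8 -381.1  116.6] ft [ 1.1 -1.4 -0.5] grip 23.8 19 t 19.0
  blade pts 867 slope deg -21.1 z at x=70,125,190: [98.2 76.9 51.8] x range [ 72. 156.]
  white 47 x,y,z 213.0 -30.0 21.4
[-0.13666585 -0.24022041 -0.11989051]
```

Both lids are in and the blade is pressing on the rim again with about 2–3 N. Next I'll tighten the grip, lift, and take the shovel back to its free place on the bench.

Request:
carry_out(
  motion=[
    [1,0,0,0,0],
    [1,0,0,0,0],
    [1,0,0,-2,0],
    [1,0,0,-4.5,0],
    [1,0,0,-6.5,0],
  ],
  squeeze=120,
)

```text
time_s: 19.7
eef_pos: [314.7, -380.5, 181.8]
tool_rot: [-179.9, 0.1, 17.0]
ft_force: [0.8, -0.3, -2.6]
grip_width: 22.6
grip_force: 117.8
```

Request:
carry_out(
  motion=[
    [1,3,-2.6,0,0.09],
    [1,6.4,-5.6,0,0.18],
    [1,9.8,-8.6,0,0.27],
    [1,13,-11.4,0,0.36],
    [1,16.2,-14,0,0.454],
  ],
)

```text
time_s: 20.32
eef_pos: [429.1, -198.4, 181.0]
tool_rot: [180.0, 0.1, -9.2]
ft_force: [-0.4, -0.3, -2.2]
grip_width: 22.2
grip_force: 117.9
```

Request:
carry_out(
  motion=[
    [1,0.1,-4.5,0,0],
    [1,0.3,-9,0,0],
    [1,0.6,-13.5,0,0],
    [1,0.9,-18,0,0],
    [1,1.3,-22,0,0],
  ],
)

```text
time_s: 20.95
eef_pos: [476.2, 16.7, 181.0]
tool_rot: [180.0, 0.1, -9.0]
ft_force: [0.5, -0.7, -1.6]
grip_width: 22.3
grip_force: 117.9
```

```bash
python3 - <<'E'
from h import *
look("top"); look("side"); print(arm.get_state()["tool_rot"])
E
```

```text
top eef [476.2  16.7 181. ] ft [ 0.5 -0.7 -1.6] grip 22.3 118 t 20.9
  blade pts 511 slope deg -21.0 z at x=70,125,190: [162.  140.9 115.9] x range [ 85. 158.]
side eef [477.6  22.9 181.5] ft [ 1.6  6.6 -1.7] grip 22.2 118 t 21.0
  blade pts 820 slope deg -20.9 z at x=70,125,190: [162.  140.9 116.1] x range [ 73. 151.]
[-1.79885885e+02  6.07569443e-02 -8.64088304e+00]
```

Request:
carry_out(
  motion=[
    [1,0,0,3,0],
    [1,0,0,6,0],
    [1,0,0,9,0],
    [1,0,0,11,0],
    [0.48,0,0,11,0],
  ],
)

```text
time_s: 21.68
eef_pos: [474.9, 14.4, 70.0]
tool_rot: [179.9, 0.3, -9.1]
ft_force: [0.5, -0.1, -2.4]
grip_width: 22.2
grip_force: 118.1
```

Request:
carry_out(
  motion=[
    [0.46,0,0,0,0],
    [0.452,0,0,0,0],
    [0.446,0,0,0,0],
    [0.446,0,0,0.7,0],
    [0.446,0,0,1.4,0],
  ],
)

```text
time_s: 22.3
eef_pos: [477.2, 15.2, 57.2]
tool_rot: [180.0, -0.0, -9.1]
ft_force: [-0.6, -0.6, -2.0]
grip_width: 23.5
grip_force: 19.2
```

Request:
carry_out(
  motion=[
    [0.446,-0.2,0,0.8,0],
    [0.446,-0.5,0,1.6,0],
    [0.446,-0.8,0,2.4,0],
    [0.446,-1.1,0,3.2,0],
    [0.446,-1.4,0,4.0,0],
  ],
)

```text
time_s: 22.92
eef_pos: [463.2, 17.6, 17.1]
tool_rot: [-180.0, -0.0, -9.1]
ft_force: [-1.5, 0.4, 0.2]
grip_width: 23.9
grip_force: 19.0
```

```bash
python3 - <<'E'
from h import *
look("top"); look("side"); print(arm.get_state()["tool_rot"])
E
```

```text
top eef [463.2  17.6  17.1] ft [-1.5  0.4  0.2] grip 23.9 19 t 22.9
  blade pts 311 slope deg -4.8 z at x=70,125,190: [17.  12.4  7. ] x range [ 73. 128.]
side eef [462.5  17.5  16.3] ft [ 0.4  0.3 -2.1] grip 24.0 19 t 23.0
  blade pts 25 slope deg -2.1 z at x=70,125,190: [16.  14.  11.7] x range [71. 85.]
  white 298 x,y,z 88.0 19.0 14.5
[ 1.79989581e+02  6.01702786e-02 -9.04424585e+00]
```

Request:
carry_out(
  motion=[
    [0.446,-0.2,0,0.7,0],
    [0.446,-0.3,0,1.4,0],
    [0.446,-0.4,0,2.1,0],
    [0.446,-0.4,0,2.5,0],
    [0.446,-0.4,0,2.6,0],
  ],
)

```text
time_s: 23.65
eef_pos: [458.9, 18.1, -8.5]
tool_rot: [180.0, 0.1, -9.1]
ft_force: [-5.3, -0.2, 9.3]
grip_width: 24.0
grip_force: 20.0
```

```bash
python3 - <<'E'
from h import *
look("top"); look("side")
E
```

```text
top eef [458.9  18.1  -8.5] ft [-5.3 -0.2  9.3] grip 24.0 20 t 23.6
  blade pts 49 slope deg -0.3 z at x=70,125,190: [3.4 3.1 2.8] x range [ 71. 183.]
  white 29 x,y,z 207.0 44.0 -0.8
  white 197 x,y,z 206.0 -37.0 -0.3
side eef [459.   18.1  -8.4] ft [-3.3  1.   5.4] grip 23.8 20 t 23.7
  blade pts 25 slope deg -0.3 z at x=70,125,190: [2.4 2.1 1.8] x range [71. 82.]
  white 2411 x,y,z 148.0 8.0 2.1
```

Request:
carry_out(
  motion=[
    [0.3,0,0,0,0],
    [-0.5,0,0,0,0],
    [-1,0,0,0,0],
    [-1,0,0,0,0],
    [-1,0,0,0,0],
  ],
)

```text
time_s: 24.38
eef_pos: [459.5, 18.1, -8.4]
tool_rot: [180.0, -0.0, -9.1]
ft_force: [-0.2, 0.4, -0.6]
grip_width: 85.7
grip_force: 0.0
```

Request:
carry_out(
  motion=[
    [-1,0,0,-2,0],
    [-1,0,0,-5,0],
    [-1,0,0,-9,0],
    [-1,0,0,-14,0],
    [-1,0,0,-18,0],
  ],
)

```text
time_s: 25.0
eef_pos: [459.6, 18.2, 173.5]
tool_rot: [-180.0, -0.1, -9.1]
ft_force: [0.1, 0.0, -0.5]
grip_width: 85.3
grip_force: 0.0
```

Request:
carry_out(
  motion=[
    [-1,0,-5,0,0],
    [-1,0,-10,0,0],
    [-1,0,-15,0,0],
    [-1,0,-15,0,0],
    [-1,0,-15,0,0],
  ],
)

```text
time_s: 25.62
eef_pos: [482.8, 165.6, 171.2]
tool_rot: [179.9, 0.0, -9.1]
ft_force: [0.2, -0.4, 0.0]
grip_width: 85.5
grip_force: 0.0
```

```bash
python3 - <<'E'
from h import *
s=arm.get_state(); print(s["eef_pos"],s["ft_force"],s["grip_width"])
im,d=camera("top"); P=points("top",d)
m=(np.hypot(P[...,0]-458,P[...,1]-18)<120)&(im.max(2)<60)&(P[...,2]>40)&(P[...,2]<70); print("handle",m.sum(),P[m].mean(0).round(1),np.polyfit(P[m][:,0],P[m][:,2],1))
w=(np.hypot(P[...,0]-503.5,P[...,1]+323.6)<85)&(im.min(2)>130); k,l,st,_=cv2.connectedComponentsWithStats(w.astype(np.uint8))
c,sn=np.cos(np.radians(17)),np.sin(np.radians(17))
for i in range(1,k):
    if st[i,4]>40: q=np.median(P[l==i],0); dx,dy=q[:2]-[503.5,-323.6]; print("lid in tub frame",round(dx*c+dy*sn),round(dy*c-dx*sn),q[2].round())
cv2.imwrite("pics/t7.png",im)
E
```

```text
[482.76926147 165.55818062 171.23065701] [ 0.23314812 -0.44726253  0.00139662] 85.47909546488187
handle 326 [456.3  21.   56.2] [-4.22553522e-02  7.55268816e+01]
lid in tub frame 28 -29 21.0
lid in tub frame 20 37 22.0
```

View pics/t7.png

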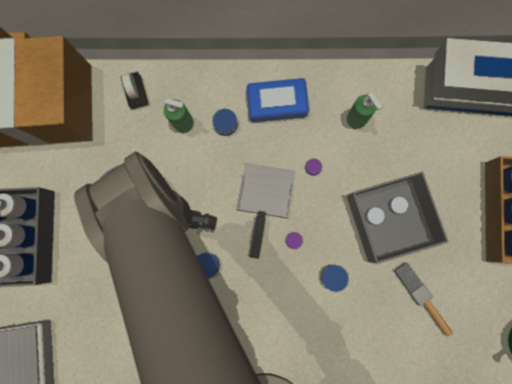

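The empty shovel lies flat on the bench at about (262,210), and both lids are in the square tub at (376,216) and (399,205). The gripper is clear of everything, so I'm handing the job in.

```bash
python3 -c "
from workcell import order; print(order.job_done())"
```

```text
the job is handed in; nothing more can be done
None
```

I handed the job in at about 25.7 s of the 58 s limit: both lids are in the square tub, the empty shovel lies flat on the bench and released, but the lids slid as the blade rose off the rim, so I re-pressed it with both already in; no verdict came back.

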